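# Find the rattling parts case and hold it out over the ski clamp

### The job

The ski clamp needs its spare steel ball, which lies loose in one of the three sealed cases. Pick up and shake each case to and fro in turn, the left one first, then the middle, then the right (as seen from the robot), and set every quiet one back upright where it stood; then hold the case that rattles level over the middle of the ski clamp, a hand's breadth (about 8 cm) clear above it, and finish still holding it there, motionless. Leave the clamp, waxing iron, brush, cork block and scraper as they are.

Things in the scene. Friction and masses are not known exactly. Their poses are not given: they have to be found in the camera images.
- case_left: the left (largest y) sealed case: blue body, white lid, grey panel on top, steel latch on each end; 130 mm long (own x), 52 mm wide (own y), 44 mm high, 0.27 to 0.37 kg. Origin: centre of its underside, z up. Grip it across the width. Exactly one of the three alike cases holds a loose 30 mm steel ball; which one changes from run to run
- case_middle: the middle sealed case: blue body, white lid, grey panel on top, steel latch on each end; 130 mm long (own x), 52 mm wide (own y), 44 mm high, 0.27 to 0.37 kg. Origin: centre of its underside, z up. Grip it across the width. The 110 g ball rolls 92 mm end to end; jerked lengthwise or tipped a few degrees, it knocks on the end walls and jolts the wrist
- case_right: the right (smallest y) sealed case: blue body, white lid, grey panel on top, steel latch on each end; 130 mm long (own x), 52 mm wide (own y), 44 mm high, 0.27 to 0.37 kg. Origin: centre of its underside, z up. Grip it across the width. A quiet case holds a 110 g cork plug, snug in its middle; case weights vary, so weight tells nothing
- clamp_top (a point): centre of the top of the ski clamp, 90 mm above the bench: a grey block with two upright dark steel jaws, 64 mm (x) by 70 mm (y), with a red knob reaching 68 mm from its centre to +y, on a 500 mm long, 34 mm high steel rail that lies along y across the far side of the bench. The clamp slides along the rail with about 4 N of friction; do not shift it
- iron: red enamel waxing iron with a black handle, 135 x 80 mm, 95 mm high, origin at the centre of its underside, left of the cases. A bystander, standing loose: leave it alone
- brush: dark horsehair brush, bristles down, varnished beech back, 160 x 62 mm, 44 mm high, origin at the centre of its underside, right of the cases. A bystander, standing loose: leave it alone
- cork: square cork block, 65 x 65 mm, 35 mm high, origin at the centre of its underside, beyond the rail's right end. A bystander, standing loose: leave it alone
- scraper: clear acrylic scraper lying flat, 60 x 140 mm, 5 mm thick, origin at the centre of its underside, beyond the rail's left end. A bystander, standing loose: leave it alone

How it is judged (in metres and radians):
On the way, in this order (a step that is already met when the one before it is completed fails the run):
1. the left case, lifted off the bench, moves briskly (1 of 2: shaken to and fro) (height (world z) of case_left above 0.02 m and (linear speed of case_left above 0.15 m/s or angular speed of case_left above 1 rad/s)), for 0.02 s.
2. the left case, lifted, stops or reverses (height (world z) of case_left above 0.02 m and linear speed of case_left below 0.08 m/s and angular speed of case_left below 0.5 rad/s).
3. the left case, lifted off the bench, moves briskly (2 of 2: shaken to and fro) (all of step 1), for 0.02 s.
4. the middle case, lifted off the bench, moves briskly (1 of 2: shaken to and fro) (height (world z) of case_middle above 0.02 m and (linear speed of case_middle above 0.15 m/s or angular speed of case_middle above 1 rad/s)), for 0.02 s.
5. the middle case, lifted, stops or reverses (height (world z) of case_middle above 0.02 m and linear speed of case_middle below 0.08 m/s and angular speed of case_middle below 0.5 rad/s).
6. the middle case, lifted off the bench, moves briskly (2 of 2: shaken to and fro) (all of step 4), for 0.02 s.
7. the right case, lifted off the bench, moves briskly (1 of 2: shaken to and fro) (height (world z) of case_right above 0.02 m and (linear speed of case_right above 0.15 m/s or angular speed of case_right above 1 rad/s)), for 0.02 s.
8. the right case, lifted, stops or reverses (height (world z) of case_right above 0.02 m and linear speed of case_right below 0.08 m/s and angular speed of case_right below 0.5 rad/s).
9. the right case, lifted off the bench, moves briskly (2 of 2: shaken to and fro) (all of step 7), for 0.02 s.
At the end, for the whole second after the job is handed in: The case with the loose ball (ball_c0) in it is gripped (over 1 N) and still, level within 0.26 rad, its underside within 50 mm sideways of the clamp's centre and 30 to 160 mm above its top; the two quiet cases stand released, upright (0.1 rad), at rest, within 50 mm of where they started (((distance between ball_c0 and case_left below 0.075 m and horizontal distance between case_left and clamp_top below 0.05 m and z of case_left in the frame of clamp_top between 0.03 and 0.16 m and angle between case_left's own z axis and vertical below 0.26 rad and linear speed of case_left below 0.03 m/s and contact force between case_left and the fingers above 1 N and distance of each of case_middle, case_right from where it was at the start of the episode below 0.05 m and angle between each of case_middle, case_right's own z axis and vertical below 0.1 rad and linear speed of each of case_middle, case_right below 0.02 m/s and contact force between each of case_middle, case_right and the fingers below 0.1 N) or (distance between ball_c0 and case_middle below 0.075 m and horizontal distance between case_middle and clamp_top below 0.05 m and z of case_middle in the frame of clamp_top between 0.03 and 0.16 m and angle between case_middle's own z axis and vertical below 0.26 rad and linear speed of case_middle below 0.03 m/s and contact force between case_middle and the fingers above 1 N and distance of each of case_left, case_right from where it was at the start of the episode below 0.05 m and angle between each of case_left, case_right's own z axis and vertical below 0.1 rad and linear speed of each of case_left, case_right below 0.02 m/s and contact force between each of case_left, case_right and the fingers below 0.1 N) or (distance between ball_c0 and case_right below 0.075 m and horizontal distance between case_right and clamp_top below 0.05 m and z of case_right in the frame of clamp_top between 0.03 and 0.16 m and angle between case_right's own z axis and vertical below 0.26 rad and linear speed of case_right below 0.03 m/s and contact force between case_right and the fingers above 1 N and distance of each of case_left, case_middle from where it was at the start of the episode below 0.05 m and angle between each of case_left, case_middle's own z axis and vertical below 0.1 rad and linear speed of each of case_left, case_middle below 0.02 m/s and contact force between each of case_left, case_middle and the fingers below 0.1 N))); the arm keeps its last pose, push and grip.
It fails at once if the ski clamp is shifted by more than 25 mm (distance of clamp_top from where it was at the start of the episode above 0.025 m).
It fails at once if the waxing iron is shifted by more than 25 mm (distance of iron from where it was at the start of the episode above 0.025 m).
It fails at once if the brush is shifted by more than 25 mm (distance of brush from where it was at the start of the episode above 0.025 m).
It fails at once if the cork block is shifted by more than 25 mm (distance of cork from where it was at the start of the episode above 0.025 m).
It fails at once if the scraper is shifted by more than 25 mm (distance of scraper from where it was at the start of the episode above 0.025 m).
It also fails if it takes over 72 s, if anything falls off the work surface, if the arm or the gripper's body presses on something with over 40 N, if the wrist force passes 120 N, or if a joint passes its speed limit or range.

### The arm

A 6-joint arm with a two-finger parallel gripper is mounted at the origin on the work surface. World frame = base frame: x ahead of the robot, y to its left, z up, the work surface at z = 0. Lengths are in m, angles in degrees, forces in N, time in s.
With the tool pointing down it reaches from about 0.3 to 0.75 m from the base axis. Payload 8.5 kg.
Tool frame: the origin (TCP) lies midway between the tips of the shut fingers; the grasp point (between the pads) lies 19 mm behind it; z points along the fingers, y is the line along which they close (so a half turn about z gives the same grasp; the last joint's range is limited). The gripper opens to 85 mm and grips with 20 to 120 N. Pads are 22 mm wide; open, the fingers measure 114 mm over their backs; the gripper's body (76 mm by 85 mm) begins 54 mm behind the grasp point. The pads swing forward as they close: fully open they stand 13 mm farther back than shut.
Start: joints at [-82.81, 21.807, 74.336, -0, 83.858, -12.336], TCP at [0.184, -0.518, 0.231] pointing down, gripper open.
Joint ranges: [-178.18, 178.18], [-50.72, 133.34], [12.68, 142.11], [-81.47, 261.47], [9.98, 163.14], [-165.26, 165.26]. Speed limits (degrees/s): [136.94, 136.94, 180, 180, 180, 180].

### API

Orientations are given as a 3x3 rotation matrix whose columns are the frame's x, y, z axes.
In Python, from rig import monitor, optics, close_job, models gives the robot as it stands.
- The arm moves only by the tool step_arm, never from a script. Its arguments are lists of equal length, an entry for each row: "fingers": the closure, from -1 (fully open) to 1 (shut); "travel": the shift along the tool's x, y, z scaled (see below), a list of three; "twist": the turn about the tool's z scaled (see below). In form: {"fingers": [fingers, ...], "travel": [[tx, ty, tz], ...], "twist": [twist, ...]}. A call has 1 to 10 rows; each row shifts and turns the commanded pose from where the row before left it, along the tool's axes as they then stand; what a row does not reach is not made up. The controller multiplies each number of a shift by 100 mm and each number of a turn by pi rad. A row lasts 1/8 s, in which the tool goes at most 62.5 mm and 10.7 degrees, less where a joint would pass 70% of its speed; a pose out of reach is approached as far as the arm can. A call with a number of a shift or a turn outside -1 to 1 is refused whole. A call with a gripper value outside its range is refused whole. The fingers move at their own pace and stop on an object; "force" is the grip in N (left out, the last holds). Time passes only in rows, so rows that do not move let the fingers close. It gives the time, the measured TCP pose, the force, the opening and the grip force at its end, in the units of the state.
- monitor.observe(): the state, without advancing time (a new reading comes with each control period).
- optics.get_image(name): name is "scene" or "top" or "wrist"; returns (picture, depth): 384x512x3 uint8, blue, green, red; 384x512 float32, m along the optical axis (not along the pixel's ray), 0 where there is no reading.
- optics.get_calibration(name): a dict with "vertical_fov" (degrees; the focal length in pixels is half the picture's height over the tangent of half this angle, whatever the lens; pixels are square), "cx", "cy" (the principal point, pixels), "world_from_camera" (4x4, takes a point from camera to world coordinates). Camera axes: x right, y up, looking along -z (the intrinsics and any distortion apply to the point x, -y, -z); pixel columns grow to the right and rows downward; lengths in m; the calibration is good to about 2 mm. A picture is of the moment at which its call begins: read the wrist's pose just before it. get_calibration takes no time and is no camera call; for the wrist camera it gives the pose at the moment of the call.
- close_job(): hands the job in; it is judged then, once.
Trained networks look in the newest picture that a camera, given by its name, has taken for a name from the list of things; names that differ only in an ending like _2 or _b are one class to them, and where a whole thing is asked for, a point or a joint stands for the part that bears it (a point fixed in the world has none). Each returns a list of dicts, best first, with "confidence" (0 to 1); they miss things now and then, are a little off and sometimes report something else, mostly with a low value. They report only what shows in the picture. A call takes as long as a camera call.
- models.trace(camera, query): "mask" (384x512 bool, what is visible of it) and "point" ([column, row] in pixels, amid what is visible of it).
- models.landmark_of(camera, query): "point" ([column, row] in pixels: a listed point, or the origin of a listed thing).
The state is a dict: "time_s": time; "q": joint angles; "qvel": joint speeds; "joint_efforts": joint torques, N m; "position": TCP position; "tool_rot": TCP orientation; "ft_force": force on the tool from outside, world axes, zero at the start; "wrist_torque": the same for the moment, N m; "grip_width": finger opening in m; "gripper_force": force on a finger pad.
Only numpy, scipy, OpenCV 4.12 (cv2) and the standard library are available. Lean on these libraries where they do the work, as an engineer would, in place of code of your own. Each camera call takes 0.05 s, during which the arm holds its last target. There are 200 camera calls.

## Working session

There is one attempt and no reset: what is moved stays moved. The work goes in short steps, Python scripts to look and compute and a tool call to move; the robot and the scene stay as the last step left them, time stands still between calls to the robot, and variables do not carry over. Pictures are saved under pics/ and viewed, at most 10 in all, crops included, and the job is handed in when it is done.

Besides the shell and the picture viewer there is one more tool, called after "Emit:" by a JSON object that holds its "name" and its "arguments". step_arm: Moves the arm, as the interface text tells. Its arguments: {"type":"object","properties":{"fingers":{"type":"array","items":{"type":"number"}},"travel":{"type":"array","items":{"type":"array","items":{"type":"number"}}},"twist":{"type":"array","items":{"type":"number"}},"force":{"type":"number"}},"required":["fingers","travel","twist"]}

```bash
mkdir -p pics; cat > h.py <<'E'
import numpy as np, cv2
from rig import monitor, optics, models
def cloud(cam):
    img,d=optics.get_image(cam); c=optics.get_calibration(cam)
    f=192/np.tan(np.radians(c["vertical_fov"]/2)); v,u=np.mgrid[0:384,0:512]
    P=np.stack([(u-c["cx"])/f*d,-(v-c["cy"])/f*d,-d,np.ones_like(d)],-1)@np.array(c["world_from_camera"]).T
    return img,d,P[...,:3]
E
python3 - <<'E'
from h import *
print({k:np.round(v,3) for k,v in monitor.observe().items()})
print(optics.get_calibration("top"))
ims=[]
for cam in("top","scene"):
    img,d,P=cloud(cam); ims.append(img)
    for n in ["case_left","case_middle","case_right","clamp_top","iron","brush","cork","scraper"] if cam=="top" else ["clamp_top","case_left"]:
        for r in models.trace(cam,n)[:3]:
            m=r["mask"]&(d>0); Q=P[m]
            if len(Q)<10: continue
            zt=np.percentile(Q[:,2],90); T=Q[abs(Q[:,2]-zt)<.008]
            (cx,cy),s,a=cv2.minAreaRect((T[:,:2]*1000).astype(np.float32))
            print(cam,n,round(r["confidence"],2),np.round(r["point"]),"zt",zt.round(3),"rect",np.round([cx,cy,*s,a],1),"med",np.round(np.median(T,0),3))
cv2.imwrite("pics/a.png",cv2.resize(ims[0],(800,600))); cv2.imwrite("pics/b.png",ims[1])
E
```

```text
{'time_s': np.float64(0.0), 'q': array([-8.2809e+01,  2.1842e+01,  7.4387e+01, -1.0000e-03,  8.3856e+01,
       -1.2334e+01]), 'qvel': array([-0.117, -0.043,  0.055,  0.036, -0.089,  0.085]), 'joint_efforts': array([ 3.0000e-03, -4.4846e+01, -2.3127e+01,  0.0000e+00,  5.0000e-03,
        0.0000e+00]), 'position': array([ 0.184, -0.518,  0.231]), 'tool_rot': array([[ 0.942,  0.334, -0.   ],
       [ 0.334, -0.942,  0.001],
       [ 0.   , -0.001, -1.   ]]), 'ft_force': array([-0.113, -0.272, -0.346]), 'wrist_torque': array([-0.019, -0.011,  0.049]), 'gripper_force': np.float64(0.0), 'grip_width': np.float64(0.086)}
{'vertical_fov': 54.960522124008364, 'cx': 252.11393349978923, 'cy': 194.03104007963526, 'world_from_camera': array([[-1.97684142e-02,  9.90992482e-01, -1.32450404e-01,
         4.35160402e-01],
       [-9.99801923e-01, -1.98998496e-02,  3.31423571e-04,
         8.90570073e-03],
       [-2.30730485e-03,  1.32430721e-01,  9.91189579e-01,
         1.14811555e+00],
       [ 0.00000000e+00,  0.00000000e+00,  0.00000000e+00,
         1.00000000e+00]])}
top case_left 0.84 [182. 2
[... 627 characters left out ...]
245.] zt 0.094 rect [442.2 415.7 111.6  20.8  12.3] med [0.441 0.413 0.094]
top brush 0.6 [389. 230.] zt 0.046 rect [ 473.6 -405.4  158.8   61.8    7.1] med [ 0.472 -0.405  0.043]
top cork 0.55 [374. 166.] zt 0.037 rect [ 664.6 -367.6   64.5   65.7   29. ] med [ 0.664 -0.368  0.035]
top cork 0.29 [389. 228.] zt 0.046 rect [ 474.1 -405.4  157.7   61.8    7.1] med [ 0.473 -0.405  0.044]
top scraper 0.84 [136. 178.] zt 0.009 rect [639.2 377.2  61.4 144.1   2.6] med [0.639 0.376 0.006]
scene clamp_top 0.87 [198. 215.] zt 0.088 rect [ 674.2 -125.5   99.8   59.5   89.6] med [ 0.676 -0.126  0.087]
scene case_left 0.88 [322. 219.] zt 0.045 rect [467.8 223.   52.3 131.8  75. ] med [0.47  0.224 0.043]
```

View pics/a.png

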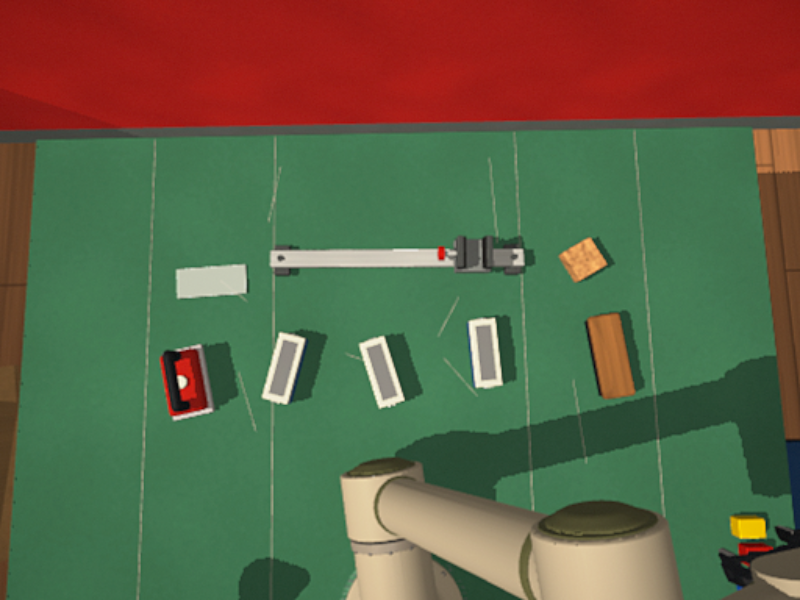

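View pics/b.png

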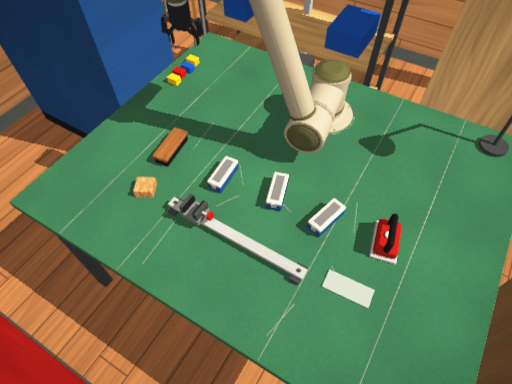

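The top view (800x600) shows the cases at about (285,368), (382,371) and (485,352). The clamp is at (473,254) with its knob to the left. The networks' points agree, and the clamp centre works out to about (0.672, -0.145). I'll move over the left case now.

Emit:
{"name": "step_arm", "arguments": {"fingers": [-1,-1,-1,-1,-1,-1,-1,-1], "travel": [[0.431,-0.335,0],[0.431,-0.335,0],[0.431,-0.335,0],[0.431,-0.335,0],[0.431,-0.335,0],[0.431,-0.335,0],[0.431,-0.335,0],[0.431,-0.335,0]], "twist": [0,0,0,0,0,0,0,0], "force": 60}}

```text
time_s: 1.6
position: [0.42, -0.1489, 0.2316]
tool_rot: [[0.943, 0.334, 0.001], [0.334, -0.943, -0.0], [0.0, 0.001, -1.0]]
ft_force: [-0.3, -1.1, -0.2]
grip_width: 0.0852
gripper_force: 0.0
```

Emit:
{"name": "step_arm", "arguments": {"fingers": [-1,-1,-1,-1,-1,-1,-1,-1], "travel": [[0.209,-0.419,0],[0.209,-0.419,0],[0.209,-0.419,0],[0.209,-0.419,0],[0.209,-0.419,0],[0.209,-0.419,0],[0.209,-0.419,0],[0.209,-0.419,0]], "twist": [0,0,0,0,0,0,0,0]}}

```text
time_s: 2.6
position: [0.4648, 0.2229, 0.2314]
tool_rot: [[0.942, 0.334, 0.0], [0.334, -0.942, 0.0], [0.0, 0.0, -1.0]]
ft_force: [0.6, -0.5, 0.1]
grip_width: 0.0856
gripper_force: 0.0
```

Emit:
{"name": "step_arm", "arguments": {"fingers": [-1,-1,-1,-1,-1,-1], "travel": [[0,0,0],[0,0,0],[0,0,0],[0,0,0],[0,0,0],[0,0,0]], "twist": [0.0474,0.0474,0.0474,0.0474,0,0]}}

```text
time_s: 3.35
position: [0.4648, 0.2213, 0.2314]
tool_rot: [[0.968, -0.249, 0.0], [-0.249, -0.968, 0.0], [0.0, -0.0, -1.0]]
ft_force: [-0.5, 0.3, 0.6]
grip_width: 0.0854
gripper_force: 0.0
```

```bash
cat >> h.py <<'E'
def look(cam,z=.044):
    img,d,P=cloud(cam); s=monitor.observe(); R=np.array(s["tool_rot"]); p=np.array(s["position"])
    print("t",s["time_s"],"tcp",p.round(4),"xang",np.degrees(np.arctan2(R[1,0],R[0,0])).round(2),"q",np.round(s["q"],1))
    for n in ["case_left","case_middle","case_right"]:
      for r in models.trace(cam,n)[:1]:
        T=P[r["mask"]&(d>0)]; T=T[abs(T[:,2]-z)<.008]
        if len(T)<50: continue
        (cx,cy),sz,a=cv2.minAreaRect((T[:,:2]*1000).astype(np.float32))
        if sz[0]<sz[1]: a-=90
        print(n,round(r["confidence"],2),"centre",round(cx,1),round(cy,1),np.round(sz,1),"long",round(a,1),"zmed",np.median(T[:,2]).round(4),
          "tool mm",np.round(R.T@(np.array([cx/1000,cy/1000,z])-p)*1000,1))
    return img
E
python3 -c "
from h import *
cv2.imwrite('pics/c.png',look('wrist')); look('top')"
```

```text
t 3.4 tcp [0.4648 0.2213 0.2314] xang -14.47 q [ 12.3  18.3  79.8   0.   81.9 116.7]
case_left 0.68 centre 464.0 219.4 [ 51.5 133.4] long -15.6 zmed 0.0432 tool mm [ -0.3   2.  187.4]
case_middle 0.88 centre 454.1 34.4 [131.1  51.5] long 17.0 zmed 0.0433 tool mm [ 36.3 183.7 187.4]
t 3.6 tcp [0.4648 0.2213 0.2313] xang -14.56 q [ 12.3  18.3  79.8  -0.   81.9 116.8]
case_left 0.97 centre 461.3 219.9 [ 49.6 130.4] long -15.1 zmed 0.045 tool mm [ -3.    2.2 187.3]
case_middle 0.73 centre 451.2 34.2 [129.   50.6] long 18.4 zmed 0.0447 tool mm [ 33.9 184.4 187.3]
case_right 0.97 centre 483.8 -164.8 [133.1  51.8] long 3.8 zmed 0.0441 tool mm [115.4 368.9 187.3]
```

Emit:
{"name": "step_arm", "arguments": {"fingers": [-1,-1,-1,-1,-1,-1], "travel": [[0,0.02,0.45],[0,0,0.45],[0,0,0.45],[0,0,0.45],[0,0,0.41],[0,0,0]], "twist": [0,0,0,0,0,0]}}

```text
time_s: 4.5
position: [0.463, 0.219, 0.0085]
tool_rot: [[0.968, -0.252, -0.005], [-0.252, -0.968, -0.001], [-0.005, 0.002, -1.0]]
ft_force: [0.0, -0.0, 0.6]
grip_width: 0.0855
gripper_force: 0.0
```

Emit:
{"name": "step_arm", "arguments": {"fingers": [1,1,1,1,1], "travel": [[0,0,0],[0,0,0],[0,0,0],[0,0,0],[0,0,0]], "twist": [0,0,0,0,0]}}

```text
time_s: 5.12
position: [0.4653, 0.2196, 0.0123]
tool_rot: [[0.968, -0.252, 0.004], [-0.252, -0.968, 0.001], [0.003, -0.002, -1.0]]
ft_force: [-1.2, 0.5, 5.8]
grip_width: 0.0512
gripper_force: 63.5
```

Emit:
{"name": "step_arm", "arguments": {"fingers": [1,1,1,1,1,1], "travel": [[0,0,-0.4],[0,0,-0.4],[0,0,-0.4],[0,0,0],[0,0,0],[0,0,0]], "twist": [0,0,0,0,0,0]}}

```text
time_s: 5.88
position: [0.4636, 0.2192, 0.1291]
tool_rot: [[0.968, -0.252, -0.003], [-0.252, -0.968, -0.001], [-0.002, 0.001, -1.0]]
ft_force: [-0.1, 0.2, -2.6]
grip_width: 0.0513
gripper_force: 65.2
```

```bash
cat >> h.py <<'E'
def wr(tag=""):
    s=monitor.observe(); R=np.array(s["tool_rot"])
    print(tag,s["time_s"],"F",(R.T@s["ft_force"]).round(2),"T",(R.T@s["wrist_torque"]).round(3),"grip",s["gripper_force"].round(1) if hasattr(s["gripper_force"],"round") else s["gripper_force"],"p",np.round(s["position"],3))
E
python3 -c "
from h import *
wr()
for i in range(4): optics.get_image('top'); wr()"
```

```text
5.875 F [-0.16 -0.16  2.59] T [ 0.011 -0.026 -0.022] grip 65.17127126455307 p [0.464 0.219 0.129]
 5.925 F [-0.48  0.01  3.17] T [ 0.029 -0.016  0.002] grip 65.1703342795372 p [0.464 0.219 0.129]
 5.975 F [0.7  0.43 3.08] T [-0.004  0.015 -0.042] grip 65.17030119895935 p [0.464 0.219 0.129]
 6.025 F [0.85 0.07 1.93] T [0.016 0.018 0.009] grip 65.17044514417648 p [0.464 0.219 0.13 ]
 6.075 F [0.18 0.23 3.8 ] T [-0.029  0.02   0.012] grip 65.17070084810257 p [0.464 0.219 0.13 ]
```

Emit:
{"name": "step_arm", "arguments": {"fingers": [1,1], "travel": [[0.5,0,0],[0,0,0]], "twist": [0,0]}}

```text
time_s: 6.32
position: [0.5151, 0.2058, 0.1298]
tool_rot: [[0.967, -0.254, 0.001], [-0.254, -0.967, -0.0], [0.001, -0.0, -1.0]]
ft_force: [-0.2, 1.1, -3.0]
grip_width: 0.0513
gripper_force: 65.3
```

```bash
python3 -c "
from h import *
wr()
for i in range(10): optics.get_image('top'); wr()"
```

```text
6.325 F [-0.47 -0.96  3.  ] T [-0.007  0.046 -0.043] grip 65.2804371714592 p [0.515 0.206 0.13 ]
 6.375 F [0.05 0.31 4.13] T [-0.013 -0.023  0.051] grip 65.28034955263138 p [0.513 0.206 0.13 ]
 6.425 F [0.27 0.55 3.61] T [ 0.029  0.012 -0.015] grip 65.28026819229126 p [0.512 0.207 0.13 ]
 6.475 F [0.48 0.77 3.79] T [0.093 0.057 0.021] grip 65.27993738651276 p [0.512 0.207 0.13 ]
 6.525 F [-0.76  1.01  3.37] T [0.085 0.035 0.034] grip 65.28015822172165 p [0.512 0.207 0.13 ]
 6.575 F [-0.03  0.25  2.83] T [ 0.04   0.074 -0.017] grip 65.28028875589371 p [0.512 0.207 0.13 ]
 6.625 F [0.12 0.46 3.8 ] T [-0.035  0.018  0.014] grip 65.28045237064362 p [0.512 0.207 0.13 ]
 6.675 F [-0.18  0.34  3.  ] T [-0.014 -0.028 -0.063] grip 65.28072774410248 p [0.512 0.207 0.13 ]
 6.725 F [-0.38 -0.59  2.96] T [-0.     0.05   0.023] grip 65.28036832809448 p [0.512 0.207 0.13 ]
 6.775 F [ 0.4  -0.29  3.41] T [ 0.037  0.025 -0.068] grip 65.2805945277214 p [0.512 0.207 0.13 ]
 6.825 F [0.36 1.2  3.56] T [-0.049  0.046 -0.058] grip 65.27991324663162 p [0.512 0.207 0.13 ]
```

Emit:
{"name": "step_arm", "arguments": {"fingers": [1,1], "travel": [[-0.5,0,0],[0,0,0]], "twist": [0,0]}}

```text
time_s: 7.08
position: [0.4614, 0.22, 0.1304]
tool_rot: [[0.968, -0.25, -0.002], [-0.25, -0.968, -0.0], [-0.002, 0.001, -1.0]]
ft_force: [0.5, 0.1, -4.5]
grip_width: 0.0513
gripper_force: 65.3
```

```bash
python3 -c "
from h import *
wr()
for i in range(10): optics.get_image('top'); wr()"
```

```text
7.075 F [ 0.47 -0.22  4.51] T [-0.051 -0.003  0.051] grip 65.32442539930344 p [0.461 0.22  0.13 ]
 7.125 F [0.65 0.53 2.76] T [-0.015  0.014 -0.025] grip 65.32462030649185 p [0.463 0.22  0.131]
 7.175 F [ 0.75 -0.05  3.89] T [ 0.005  0.057 -0.037] grip 65.32421886920929 p [0.464 0.22  0.131]
 7.225 F [0.76 0.84 3.42] T [ 0.031  0.008 -0.015] grip 65.3241303563118 p [0.465 0.219 0.131]
 7.275 F [0.23 0.73 2.87] T [0.005 0.049 0.073] grip 65.32393455505371 p [0.465 0.219 0.131]
 7.325 F [0.71 0.14 4.29] T [-0.041  0.038  0.014] grip 65.32424926757812 p [0.465 0.219 0.13 ]
 7.375 F [-0.25 -0.38  3.66] T [0.058 0.019 0.01 ] grip 65.32424032688141 p [0.465 0.219 0.13 ]
 7.425 F [0.17 0.01 2.71] T [-0.039 -0.031  0.017] grip 65.32366633415222 p [0.465 0.219 0.13 ]
 7.475 F [-0.86 -0.55  3.84] T [ 0.027 -0.015 -0.014] grip 65.3237110376358 p [0.465 0.219 0.13 ]
 7.525 F [-0.43 -0.34  2.15] T [-0.016  0.015 -0.05 ] grip 65.3235250711441 p [0.465 0.219 0.13 ]
 7.575 F [ 0.37 -0.86  3.25] T [ 0.045 -0.043  0.035] grip 65.32388538122177 p [0.465 0.219 0.13 ]
```

Emit:
{"name": "step_arm", "arguments": {"fingers": [1,1,1,1,1,1,1], "travel": [[0,0,0.35],[0,0,0.35],[0,0,0.3],[0,0,0.12],[0,0,0.04],[0,0,0.02],[0,0,0]], "twist": [0,0,0,0,0,0,0]}}

```text
time_s: 8.45
position: [0.4647, 0.2195, 0.013]
tool_rot: [[0.968, -0.252, 0.001], [-0.252, -0.968, 0.0], [0.001, -0.001, -1.0]]
ft_force: [-0.7, 0.2, -3.7]
grip_width: 0.0512
gripper_force: 65.1
```

Emit:
{"name": "step_arm", "arguments": {"fingers": [-1,-1,-1,-1,-1], "travel": [[0,0,0],[0,0,0],[0,0,0],[0,0,0],[0,0,0]], "twist": [0,0,0,0,0]}}

```text
time_s: 9.07
position: [0.4643, 0.2194, 0.0123]
tool_rot: [[0.968, -0.252, 0.0], [-0.252, -0.968, 0.0], [0.0, -0.0, -1.0]]
ft_force: [0.1, -0.1, 0.7]
grip_width: 0.0854
gripper_force: 0.0
```

Emit:
{"name": "step_arm", "arguments": {"fingers": [-1,-1,-1,-1,-1,-1,-1], "travel": [[0,0,-0.3],[0,0,-0.5],[0,0,-0.4],[0.089,0.453,0],[0.089,0.453,0],[0.089,0.453,0],[0.089,0.453,0]], "twist": [0,0,0,0,0,0,0]}}

```text
time_s: 9.95
position: [0.4528, 0.0337, 0.1324]
tool_rot: [[0.968, -0.252, 0.0], [-0.252, -0.968, -0.0], [0.0, -0.0, -1.0]]
ft_force: [0.4, 0.3, 0.2]
grip_width: 0.0853
gripper_force: 0.0
```

Emit:
{"name": "step_arm", "arguments": {"fingers": [-1,-1,-1,-1,-1,-1], "travel": [[0,0,0],[0,0,0],[0,0,0],[0,0,0],[0,0,0],[0,0,0]], "twist": [-0.044,-0.044,-0.044,-0.044,0,0]}}

```text
time_s: 10.7
position: [0.453, 0.035, 0.1323]
tool_rot: [[0.957, 0.291, -0.0], [0.291, -0.957, -0.0], [-0.0, 0.0, -1.0]]
ft_force: [-0.4, 0.6, 0.5]
grip_width: 0.0856
gripper_force: 0.0
```

```bash
python3 -c "
from h import *
look('wrist')"
```

```text
t 10.75 tcp [0.453  0.0351 0.1323] xang 16.96 q [-10.6  18.6  98.   -0.   63.4  62.5]
case_left 0.74 centre 464.4 218.3 [ 52.1 131.4] long -15.1 zmed 0.0431 tool mm [  64.4 -171.9   88.3]
case_middle 0.92 centre 452.8 33.4 [133.7  51.7] long 16.9 zmed 0.0433 tool mm [-0.7  1.6 88.3]
case_right 0.95 centre 485.6 -165.0 [133.8  52.5] long 4.1 zmed 0.0434 tool mm [-27.1 200.9  88.3]
```

The left case stands back in place. Next I'll grip and shake the middle case the same way.

Emit:
{"name": "step_arm", "arguments": {"fingers": [-1,-1,-1,-1,1,1,1,1,1], "travel": [[0,0.01,0.45],[0,0,0.45],[0,0,0.31],[0,0,0],[0,0,0],[0,0,0],[0,0,0],[0,0,0],[0,0,0]], "twist": [0,0,0,0,0,0,0,0,0]}}

```text
time_s: 12.02
position: [0.4541, 0.034, 0.0128]
tool_rot: [[0.956, 0.294, 0.003], [0.294, -0.956, -0.0], [0.003, 0.001, -1.0]]
ft_force: [-0.6, 0.7, 7.8]
grip_width: 0.0516
gripper_force: 63.1
```

Emit:
{"name": "step_arm", "arguments": {"fingers": [1,1,1,1,1,1], "travel": [[0,0,-0.4],[0,0,-0.4],[0,0,-0.4],[0,0,0],[0,0,0],[0,0,0]], "twist": [0,0,0,0,0,0]}}

```text
time_s: 12.78
position: [0.4526, 0.0342, 0.1301]
tool_rot: [[0.956, 0.294, -0.003], [0.294, -0.956, 0.001], [-0.003, -0.001, -1.0]]
ft_force: [0.5, 1.1, -5.1]
grip_width: 0.0512
gripper_force: 65.4
```

Emit:
{"name": "step_arm", "arguments": {"fingers": [1,1], "travel": [[0.5,0,0],[0,0,0]], "twist": [0,0]}}

```text
time_s: 13.02
position: [0.503, 0.0492, 0.13]
tool_rot: [[0.956, 0.294, -0.0], [0.294, -0.956, 0.0], [-0.0, -0.0, -1.0]]
ft_force: [0.7, 0.0, -4.6]
grip_width: 0.051
gripper_force: 65.4
```

```bash
python3 -c "
from h import *
wr()
for i in range(10): optics.get_image('top'); wr()"
```

```text
13.025 F [0.68 0.2  4.58] T [-0.035 -0.037  0.032] grip 65.40297210216522 p [0.503 0.049 0.13 ]
 13.075 F [-0.72 -0.18  3.14] T [-0.005 -0.001 -0.011] grip 65.40252238512039 p [0.501 0.049 0.13 ]
 13.125 F [-1.1  -0.84  4.59] T [ 0.07  -0.05   0.016] grip 65.40061622858047 p [0.501 0.049 0.13 ]
 13.175 F [-0.38  0.19  3.17] T [-0.035  0.031 -0.004] grip 65.39944410324097 p [0.5   0.049 0.13 ]
 13.225 F [-0.06 -0.78  3.59] T [ 0.027 -0.03  -0.032] grip 65.3984409570694 p [0.5   0.049 0.131]
 13.275 F [-0.51  1.49  3.32] T [0.02  0.041 0.046] grip 65.39840161800385 p [0.5   0.049 0.131]
 13.325 F [-0.44  0.52  3.05] T [ 0.013  0.018 -0.025] grip 65.39838552474976 p [0.5   0.049 0.131]
 13.375 F [-0.88  0.11  3.28] T [ 0.021  0.007 -0.018] grip 65.39807885885239 p [0.501 0.049 0.131]
 13.425 F [-0.23  0.46  3.92] T [0.03  0.005 0.012] grip 65.39868146181107 p [0.501 0.049 0.131]
 13.475 F [0.03 0.29 4.24] T [ 0.026  0.048 -0.003] grip 65.39845257997513 p [0.501 0.049 0.131]
 13.525 F [-0.26 -0.58  3.56] T [ 0.018 -0.006 -0.   ] grip 65.39887815713882 p [0.501 0.049 0.131]
```

Emit:
{"name": "step_arm", "arguments": {"fingers": [1,1], "travel": [[-0.5,0,0],[0,0,0]], "twist": [0,0]}}

```text
time_s: 13.78
position: [0.4503, 0.034, 0.1311]
tool_rot: [[0.956, 0.293, -0.003], [0.293, -0.956, 0.0], [-0.003, -0.001, -1.0]]
ft_force: [1.8, -0.0, -2.7]
grip_width: 0.0514
gripper_force: 65.3
```

```bash
python3 -c "
from h import *
wr()
for i in range(10): optics.get_image('top'); wr()"
```

```text
13.775 F [1.74 0.54 2.72] T [0.005 0.048 0.013] grip 65.27588725090027 p [0.45  0.034 0.131]
 13.825 F [0.25 1.49 3.21] T [-0.031  0.05  -0.086] grip 65.27538388967514 p [0.453 0.034 0.132]
 13.875 F [0.6  0.13 2.62] T [-0.02   0.106  0.025] grip 65.27742058038712 p [0.454 0.034 0.132]
 13.925 F [ 0.97 -0.58  2.89] T [0.021 0.06  0.066] grip 65.27838975191116 p [0.454 0.034 0.132]
 13.975 F [-0.45  0.16  3.41] T [ 0.069 -0.01   0.032] grip 65.27939736843109 p [0.454 0.034 0.132]
 14.025 F [-0.2  -0.63  3.51] T [0.053 0.045 0.018] grip 65.28008669614792 p [0.454 0.034 0.131]
 14.075 F [-0.52  1.13  2.85] T [ 0.048 -0.01   0.027] grip 65.28001427650452 p [0.454 0.034 0.131]
 14.125 F [-0.51 -0.49  3.05] T [-0.042  0.003  0.033] grip 65.28001874685287 p [0.454 0.034 0.131]
 14.175 F [ 0.44 -0.29  3.2 ] T [ 0.025 -0.046  0.015] grip 65.27935981750488 p [0.454 0.034 0.131]
 14.225 F [-0.29 -0.29  3.07] T [ 0.015 -0.02  -0.008] grip 65.27968972921371 p [0.454 0.034 0.131]
 14.275 F [-0.79  0.82  3.12] T [ 0.007  0.047 -0.026] grip 65.27967631816864 p [0.454 0.034 0.131]
```

Emit:
{"name": "step_arm", "arguments": {"fingers": [1,1,1,1,1,1,1], "travel": [[0,0,0.35],[0,0,0.35],[0,0,0.3],[0,0,0.12],[0,0,0.04],[0,0,0.03],[0,0,0]], "twist": [0,0,0,0,0,0,0]}}

```text
time_s: 15.15
position: [0.4538, 0.034, 0.0129]
tool_rot: [[0.956, 0.294, 0.001], [0.294, -0.956, -0.0], [0.001, 0.001, -1.0]]
ft_force: [0.0, -0.4, -3.5]
grip_width: 0.051
gripper_force: 65.3
```

Emit:
{"name": "step_arm", "arguments": {"fingers": [-1,-1,-1,-1,-1], "travel": [[0,0,0],[0,0,0],[0,0,0],[0,0,0],[0,0,0]], "twist": [0,0,0,0,0]}}

```text
time_s: 15.78
position: [0.4533, 0.0341, 0.0123]
tool_rot: [[0.956, 0.294, 0.0], [0.294, -0.956, -0.0], [0.0, 0.0, -1.0]]
ft_force: [-0.5, 0.1, -0.5]
grip_width: 0.0854
gripper_force: 0.0
```

Emit:
{"name": "step_arm", "arguments": {"fingers": [-1,-1,-1,-1,-1,-1,-1], "travel": [[0,0,-0.3],[0,0,-0.5],[0,0,-0.4],[-0.07,0.5,0],[-0.07,0.5,0],[-0.07,0.5,0],[-0.07,0.5,0]], "twist": [0,0,0,0,0,0,0]}}

```text
time_s: 16.65
position: [0.4853, -0.167, 0.1323]
tool_rot: [[0.956, 0.294, -0.0], [0.294, -0.956, 0.0], [0.0, -0.0, -1.0]]
ft_force: [0.7, 0.8, 0.2]
grip_width: 0.0856
gripper_force: 0.0
```

Emit:
{"name": "step_arm", "arguments": {"fingers": [-1,-1,-1,-1], "travel": [[0,0,0],[0,0,0],[0,0,0],[0,0,0]], "twist": [0.036,0.036,0,0]}}

```text
time_s: 17.15
position: [0.4853, -0.1652, 0.1323]
tool_rot: [[0.997, 0.074, -0.0], [0.074, -0.997, 0.0], [-0.0, -0.0, -1.0]]
ft_force: [-0.0, -0.3, -0.1]
grip_width: 0.0854
gripper_force: 0.0
```

```bash
python3 -c "
from h import *
look('wrist')"
```

```text
t 17.2 tcp [ 0.4853 -0.1652  0.1323] xang 4.23 q [-32.   23.8  89.2  -0.   67.   53.7]
case_left 0.69 centre 486.8 -165.9 [131.2  51.7] long 3.8 zmed 0.0433 tool mm [ 1.5  0.8 88.3]
case_middle 0.87 centre 453.1 32.3 [133.6  53.1] long 17.0 zmed 0.0431 tool mm [ -17.5 -199.3   88.3]
case_right 0.86 centre 486.8 -165.9 [131.2  51.7] long 3.8 zmed 0.0433 tool mm [ 1.5  0.8 88.3]
```

Emit:
{"name": "step_arm", "arguments": {"fingers": [-1,-1,-1,-1,1,1,1,1,1], "travel": [[0,0.01,0.45],[0,0,0.45],[0,0,0.31],[0,0,0],[0,0,0],[0,0,0],[0,0,0],[0,0,0],[0,0,0]], "twist": [0,0,0,0,0,0,0,0,0]}}

```text
time_s: 18.48
position: [0.486, -0.1666, 0.0129]
tool_rot: [[0.997, 0.072, 0.002], [0.072, -0.997, -0.001], [0.002, 0.001, -1.0]]
ft_force: [-0.5, 0.6, 6.2]
grip_width: 0.051
gripper_force: 63.5
```

Emit:
{"name": "step_arm", "arguments": {"fingers": [1,1,1,1,1,1], "travel": [[0,0,-0.4],[0,0,-0.4],[0,0,-0.4],[0,0,0],[0,0,0],[0,0,0]], "twist": [0,0,0,0,0,0]}}

```text
time_s: 19.23
position: [0.4848, -0.166, 0.1301]
tool_rot: [[0.997, 0.072, -0.002], [0.072, -0.997, 0.001], [-0.002, -0.002, -1.0]]
ft_force: [1.1, -0.5, -3.2]
grip_width: 0.0512
gripper_force: 64.7
```

Emit:
{"name": "step_arm", "arguments": {"fingers": [1,1], "travel": [[0.5,0,0],[0,0,0]], "twist": [0,0]}}

```text
time_s: 19.48
position: [0.537, -0.1625, 0.1299]
tool_rot: [[0.997, 0.073, -0.0], [0.073, -0.997, 0.001], [-0.0, -0.001, -1.0]]
ft_force: [-0.2, -0.2, -3.9]
grip_width: 0.051
gripper_force: 64.7
```

```bash
python3 -c "
from h import *
wr()
for i in range(10): optics.get_image('top'); wr()"
```

```text
19.475 F [-0.25  0.16  3.94] T [-0.038 -0.043  0.034] grip 64.74512904882431 p [ 0.537 -0.162  0.13 ]
 19.525 F [-0.51 -0.71  4.02] T [ 0.027 -0.001 -0.004] grip 64.74484205245972 p [ 0.536 -0.162  0.13 ]
 19.575 F [-0.25 -0.88  2.56] T [ 0.014  0.005 -0.026] grip 64.74295824766159 p [ 0.535 -0.162  0.13 ]
 19.625 F [-0.2  -0.31  3.32] T [0.02  0.001 0.018] grip 64.74197924137115 p [ 0.534 -0.162  0.13 ]
 19.675 F [0.48 0.05 2.72] T [-0.028  0.026 -0.036] grip 64.74157243967056 p [ 0.534 -0.163  0.131]
 19.725 F [ 0.01 -0.33  2.99] T [0.002 0.046 0.025] grip 64.74105477333069 p [ 0.534 -0.163  0.131]
 19.775 F [-0.53 -0.17  2.54] T [0.036 0.013 0.04 ] grip 64.74121123552322 p [ 0.535 -0.163  0.131]
 19.825 F [0.24 0.29 2.91] T [-0.074 -0.011  0.004] grip 64.74116116762161 p [ 0.535 -0.163  0.131]
 19.875 F [-0.04  0.08  3.02] T [ 0.013 -0.009  0.036] grip 64.74144101142883 p [ 0.535 -0.163  0.131]
 19.925 F [-0.22  0.92  3.33] T [ 0.018 -0.023  0.033] grip 64.74145442247391 p [ 0.535 -0.163  0.131]
 19.975 F [-0.19  0.65  3.09] T [0.02 0.06 0.02] grip 64.7415617108345 p [ 0.535 -0.163  0.131]
```

Emit:
{"name": "step_arm", "arguments": {"fingers": [1,1], "travel": [[-0.5,0,0],[0,0,0]], "twist": [0,0]}}

```text
time_s: 20.23
position: [0.4827, -0.1658, 0.1312]
tool_rot: [[0.998, 0.071, -0.002], [0.071, -0.998, 0.001], [-0.002, -0.001, -1.0]]
ft_force: [-0.5, -0.1, -3.0]
grip_width: 0.0513
gripper_force: 64.6
```

```bash
python3 -c "
from h import *
wr()
for i in range(10): optics.get_image('top'); wr()"
```

```text
20.225 F [-0.54  0.05  2.98] T [ 0.007  0.031 -0.011] grip 64.57071304321289 p [ 0.483 -0.166  0.131]
 20.275 F [0.66 0.14 2.34] T [-0.033  0.057 -0.037] grip 64.57100361585617 p [ 0.485 -0.166  0.132]
 20.325 F [-0.26 -0.14  3.34] T [ 0.027 -0.012  0.001] grip 64.57270950078964 p [ 0.486 -0.167  0.132]
 20.375 F [-0.07  0.19  2.91] T [-0.027  0.011  0.011] grip 64.5741257071495 p [ 0.486 -0.167  0.132]
 20.425 F [ 0.74 -0.34  2.12] T [ 0.025 -0.026 -0.033] grip 64.57441180944443 p [ 0.486 -0.167  0.132]
 20.475 F [ 0.12 -0.3   2.68] T [ 0.009 -0.009  0.035] grip 64.57508057355881 p [ 0.486 -0.166  0.131]
 20.525 F [-0.61 -0.09  3.15] T [ 0.061 -0.056  0.02 ] grip 64.5754685997963 p [ 0.486 -0.166  0.131]
 20.575 F [ 0.53 -0.7   3.48] T [-0.003 -0.016  0.043] grip 64.57501351833344 p [ 0.486 -0.166  0.131]
 20.625 F [ 0.44 -0.82  1.95] T [-0.028  0.001 -0.   ] grip 64.57509219646454 p [ 0.486 -0.166  0.131]
 20.675 F [-0.47  0.77  3.14] T [ 0.021  0.036 -0.045] grip 64.57497864961624 p [ 0.486 -0.166  0.131]
 20.725 F [0.34 0.38 2.45] T [-0.004 -0.035 -0.023] grip 64.57498580217361 p [ 0.486 -0.166  0.131]
```

The single-jerk readings aren't decisive. I'll drive the ball to each end with a hard start and a gentle stop, then average the moment about the tool's y axis. A loose ball should shift it by about 0.1 N m.

Emit:
{"name": "step_arm", "arguments": {"fingers": [1,1,1,1,1,1,1,1,1,1], "travel": [[-0.3,0,0],[-0.25,0,0],[-0.2,0,0],[-0.16,0,0],[-0.12,0,0],[-0.09,0,0],[-0.06,0,0],[-0.03,0,0],[-0.02,0,0],[0,0,0]], "twist": [0,0,0,0,0,0,0,0,0,0]}}

```text
time_s: 21.98
position: [0.3628, -0.1752, 0.1313]
tool_rot: [[0.997, 0.072, 0.0], [0.072, -0.997, -0.0], [0.0, 0.0, -1.0]]
ft_force: [-0.2, 0.5, -3.9]
grip_width: 0.0511
gripper_force: 64.7
```

```bash
cat >> h.py <<'E'
def avg(n=12):
    L=[]
    for i in range(n):
        if i: optics.get_image('top')
        s=monitor.observe(); R=np.array(s["tool_rot"]); L.append(np.r_[R.T@s["ft_force"],R.T@s["wrist_torque"]])
    L=np.array(L); print("mean",L.mean(0).round(3),"sd",L.std(0).round(3)); print("Ty",L[:,4].round(3),s["position"],s["time_s"])
E
python3 -c "
from h import *
avg()"
```

```text
mean [-0.095  0.055  3.24  -0.01  -0.005  0.01 ] sd [0.354 0.505 0.562 0.02  0.026 0.028]
Ty [-0.02  -0.032 -0.015 -0.022 -0.018  0.034 -0.005  0.015 -0.041  0.023
 -0.016  0.044] [ 0.36270474 -0.17514218  0.13131072] 22.525
```

Emit:
{"name": "step_arm", "arguments": {"fingers": [1,1,1,1,1,1,1,1,1,1], "travel": [[0.3,0,0],[0.25,0,0],[0.2,0,0],[0.16,0,0],[0.12,0,0],[0.09,0,0],[0.06,0,0],[0.03,0,0],[0.02,0,0],[0,0,0]], "twist": [0,0,0,0,0,0,0,0,0,0]}}

```text
time_s: 23.78
position: [0.4853, -0.1664, 0.1313]
tool_rot: [[0.997, 0.072, -0.0], [0.072, -0.997, -0.0], [-0.0, 0.0, -1.0]]
ft_force: [-0.2, 0.2, -3.2]
grip_width: 0.0508
gripper_force: 64.6
```

```bash
python3 -c "
from h import *
avg()"
```

```text
mean [ 1.000e-03  3.100e-02  2.909e+00  1.100e-02 -3.000e-03  1.900e-02] sd [0.251 0.596 0.576 0.02  0.021 0.035]
Ty [ 0.019  0.003  0.016 -0.022 -0.027  0.026  0.029 -0.02  -0.02  -0.022
 -0.03   0.005] [ 0.48534446 -0.16631238  0.131325  ] 24.325
```

The right case is quiet: the moment stays at zero in both directions. I'll set it back and retest the left case, whose earlier readings stood out.

Emit:
{"name": "step_arm", "arguments": {"fingers": [1,1,1,1,1,1,1], "travel": [[0,0,0.35],[0,0,0.35],[0,0,0.3],[0,0,0.12],[0,0,0.04],[0,0,0.03],[0,0,0]], "twist": [0,0,0,0,0,0,0]}}

```text
time_s: 25.2
position: [0.4857, -0.1665, 0.013]
tool_rot: [[0.997, 0.072, 0.001], [0.072, -0.997, -0.001], [0.001, 0.001, -1.0]]
ft_force: [0.2, -0.2, -2.3]
grip_width: 0.0511
gripper_force: 64.8
```

Emit:
{"name": "step_arm", "arguments": {"fingers": [-1,-1,-1,-1,-1,-1,-1,-1], "travel": [[0,0,0],[0,0,0],[0,0,0],[0,0,0],[0,0,0],[0,0,-0.3],[0,0,-0.5],[0,0,-0.4]], "twist": [0,0,0,0,0,0,0,0]}}

```text
time_s: 26.2
position: [0.4854, -0.1663, 0.1341]
tool_rot: [[0.997, 0.072, 0.001], [0.072, -0.997, -0.0], [0.001, 0.0, -1.0]]
ft_force: [-0.5, 0.2, -0.0]
grip_width: 0.0852
gripper_force: 0.0
```

Emit:
{"name": "step_arm", "arguments": {"fingers": [-1,-1,-1,-1,-1,-1,-1,-1], "travel": [[0.01,-0.482,0],[0.01,-0.482,0],[0.01,-0.482,0],[0.01,-0.482,0],[0.01,-0.482,0],[0.01,-0.482,0],[0.01,-0.482,0],[0,-0.482,0]], "twist": [0,0,0,0,0,0,0,0]}}

```text
time_s: 27.2
position: [0.4644, 0.2204, 0.1324]
tool_rot: [[0.997, 0.072, 0.0], [0.072, -0.997, -0.0], [0.0, 0.0, -1.0]]
ft_force: [0.0, -0.5, -0.4]
grip_width: 0.0856
gripper_force: 0.0
```

Emit:
{"name": "step_arm", "arguments": {"fingers": [-1,-1,-1,-1], "travel": [[0,0,0],[0,0,0],[0,0,0],[0,0,0]], "twist": [0.052,0.052,0,0]}}

```text
time_s: 27.7
position: [0.4647, 0.2187, 0.1323]
tool_rot: [[0.968, -0.249, -0.0], [-0.249, -0.968, -0.0], [-0.0, 0.0, -1.0]]
ft_force: [0.6, -0.5, -0.2]
grip_width: 0.0853
gripper_force: 0.0
```

```bash
python3 -c "
from h import *
look('wrist')"
```

```text
t 27.75 tcp [0.4647 0.2186 0.1323] xang -14.47 q [ 12.   23.8  89.1   0.   67.1 116.4]
case_left 0.57 centre 464.1 219.0 [ 51.6 131.2] long -15.2 zmed 0.0433 tool mm [-0.7 -0.2 88.3]
case_middle 0.98 centre 453.7 34.0 [131.9  51.9] long 16.7 zmed 0.0433 tool mm [ 35.5 181.5  88.3]
```

Emit:
{"name": "step_arm", "arguments": {"fingers": [-1,-1,-1,-1,1,1,1,1,1], "travel": [[0,0,0.45],[0,0,0.45],[0,0,0.31],[0,0,0],[0,0,0],[0,0,0],[0,0,0],[0,0,0],[0,0,0]], "twist": [0,0,0,0,0,0,0,0,0]}}

```text
time_s: 29.02
position: [0.4655, 0.219, 0.013]
tool_rot: [[0.968, -0.252, 0.003], [-0.252, -0.968, 0.001], [0.003, -0.001, -1.0]]
ft_force: [-1.5, 0.6, 6.1]
grip_width: 0.0507
gripper_force: 63.3
```

Emit:
{"name": "step_arm", "arguments": {"fingers": [1,1,1,1,1,1], "travel": [[0,0,-0.4],[0,0,-0.4],[0,0,-0.4],[0,0,0],[0,0,0],[0,0,0]], "twist": [0,0,0,0,0,0]}}

```text
time_s: 29.78
position: [0.464, 0.2186, 0.1301]
tool_rot: [[0.968, -0.252, -0.003], [-0.252, -0.968, -0.001], [-0.002, 0.001, -1.0]]
ft_force: [-0.8, -0.2, -2.9]
grip_width: 0.0508
gripper_force: 65.1
```

Emit:
{"name": "step_arm", "arguments": {"fingers": [1,1,1,1,1,1,1,1,1,1], "travel": [[-0.3,0,0],[-0.25,0,0],[-0.2,0,0],[-0.16,0,0],[-0.12,0,0],[-0.09,0,0],[-0.06,0,0],[-0.03,0,0],[-0.02,0,0],[0,0,0]], "twist": [0,0,0,0,0,0,0,0,0,0]}}

```text
time_s: 31.02
position: [0.3457, 0.2498, 0.1313]
tool_rot: [[0.968, -0.252, 0.0], [-0.252, -0.968, 0.0], [0.0, -0.0, -1.0]]
ft_force: [-0.9, -0.4, -3.3]
grip_width: 0.0508
gripper_force: 65.1
```

```bash
python3 -c "
from h import *
avg()"
```

```text
mean [-2.400e-02  2.700e-02  3.224e+00  7.000e-03 -2.100e-02 -2.000e-03] sd [0.576 0.582 0.402 0.022 0.017 0.034]
Ty [-0.002 -0.019 -0.036 -0.012 -0.015 -0.048  0.016 -0.031 -0.031 -0.024
 -0.038 -0.007] [0.34564402 0.24979144 0.13132851] 31.575
```

Emit:
{"name": "step_arm", "arguments": {"fingers": [1,1,1,1,1,1,1,1,1,1], "travel": [[0.3,0,0],[0.25,0,0],[0.2,0,0],[0.16,0,0],[0.12,0,0],[0.09,0,0],[0.06,0,0],[0.03,0,0],[0.02,0,0],[0,0,0]], "twist": [0,0,0,0,0,0,0,0,0,0]}}

```text
time_s: 32.83
position: [0.4645, 0.2188, 0.1313]
tool_rot: [[0.968, -0.252, -0.0], [-0.252, -0.968, 0.0], [-0.0, 0.0, -1.0]]
ft_force: [-0.7, 0.9, -2.9]
grip_width: 0.0511
gripper_force: 65.2
```

```bash
python3 -c "
from h import *
avg()"
```

```text
mean [-1.610e-01  2.700e-02  2.992e+00 -1.000e-03  1.000e-02  2.100e-02] sd [0.739 0.536 0.443 0.02  0.021 0.037]
Ty [ 0.03   0.023 -0.016 -0.025  0.026  0.01   0.042 -0.004  0.019  0.024
 -0.02   0.005] [0.46464242 0.21878684 0.1313307 ] 33.375
```

Emit:
{"name": "step_arm", "arguments": {"fingers": [1,1,1,1,1,1,1,1,1,1], "travel": [[0.1,0,0],[0.2,0,0],[0.3,0,0],[-0.5,0,0],[-0.5,0,0],[-0.4,0,0],[-0.3,0,0],[-0.2,0,0],[-0.1,0,0],[-0.02,0,0]], "twist": [0,0,0,0,0,0,0,0,0,0]}}

```text
time_s: 34.62
position: [0.3276, 0.2547, 0.1314]
tool_rot: [[0.968, -0.252, 0.001], [-0.252, -0.968, 0.0], [0.001, -0.0, -1.0]]
ft_force: [-0.4, 0.0, -3.3]
grip_width: 0.0514
gripper_force: 65.2
```

```bash
python3 -c "
from h import *
avg(10)"
```

```text
mean [-1.450e-01  1.770e-01  3.545e+00  3.000e-03  1.400e-02 -8.000e-03] sd [0.426 0.266 0.625 0.032 0.046 0.02 ]
Ty [ 0.086 -0.024  0.064  0.034 -0.034 -0.033 -0.022  0.031  0.069 -0.034] [0.32750505 0.25450272 0.13128544] 35.075
```

Emit:
{"name": "step_arm", "arguments": {"fingers": [1,1,1,1,1,1,1,1,1,1], "travel": [[-0.1,0,0],[-0.2,0,0],[-0.3,0,0],[0.5,0,0],[0.5,0,0],[0.4,0,0],[0.3,0,0],[0.2,0,0],[0.1,0,0],[0.02,0,0]], "twist": [0,0,0,0,0,0,0,0,0,0]}}

```text
time_s: 36.33
position: [0.464, 0.2191, 0.1312]
tool_rot: [[0.968, -0.252, -0.001], [-0.252, -0.968, -0.0], [-0.001, 0.0, -1.0]]
ft_force: [-0.2, 0.3, -3.6]
grip_width: 0.0509
gripper_force: 65.2
```

```bash
python3 -c "
from h import *
avg(10)"
```

```text
mean [-0.204 -0.207  3.206 -0.004 -0.008 -0.004] sd [0.379 0.485 0.485 0.027 0.041 0.025]
Ty [ 0.045  0.026  0.057 -0.073 -0.017 -0.057 -0.028 -0.042  0.021 -0.017] [0.46442117 0.2188879  0.13138777] 36.775
```

Emit:
{"name": "step_arm", "arguments": {"fingers": [1,1,1,1,1,1,1,1], "travel": [[-0.5,0,0],[-0.5,0,0],[0.5,0,0],[0.5,0,0],[-0.5,0,0],[-0.5,0,0],[0.5,0,0],[0.5,0,0]], "twist": [0,0,0,0,0,0,0,0]}}

```text
time_s: 37.78
position: [0.4651, 0.2189, 0.1317]
tool_rot: [[0.968, -0.25, 0.0], [-0.25, -0.968, 0.0], [0.0, -0.0, -1.0]]
ft_force: [0.0, 1.4, -2.6]
grip_width: 0.0517
gripper_force: 66.0
```

```bash
python3 -c "
from h import *
wr()
for i in range(13): optics.get_image('top'); wr()"
```

```text
37.775 F [-0.32 -1.31  2.62] T [-0.03   0.112 -0.014] grip 65.98958373069763 p [0.465 0.219 0.132]
 37.825 F [6.77 2.09 3.21] T [-0.132  0.458 -0.004] grip 66.02659285068512 p [0.472 0.217 0.132]
 37.875 F [-0.22 -1.23  3.17] T [ 0.006  0.036 -0.009] grip 66.03762209415436 p [0.469 0.218 0.131]
 37.925 F [-0.09  0.07  3.3 ] T [-0.007  0.005 -0.055] grip 66.04005753993988 p [0.466 0.218 0.131]
 37.975 F [0.52 0.31 3.05] T [ 0.006 -0.04   0.045] grip 66.03892743587494 p [0.465 0.218 0.131]
 38.025 F [-0.5  -0.11  3.49] T [-0.067 -0.016  0.021] grip 66.03782683610916 p [0.464 0.219 0.131]
 38.075 F [-0.41 -0.25  4.08] T [ 0.03  -0.074 -0.03 ] grip 66.03830873966217 p [0.464 0.219 0.131]
 38.125 F [-0.02  0.18  3.27] T [ 0.023 -0.002 -0.03 ] grip 66.0383078455925 p [0.464 0.219 0.131]
 38.175 F [-0.37  0.01  3.38] T [-0.049  0.027  0.043] grip 66.03843301534653 p [0.464 0.219 0.131]
 38.225 F [-0.72 -0.22  2.67] T [ 0.014 -0.035 -0.001] grip 66.03813618421555 p [0.464 0.219 0.131]
 38.275 F [-0.    0.63  3.69] T [-0.022 -0.104  0.009] grip 66.03838294744492 p [0.464 0.219 0.131]
 38.325 F [-0.64  0.32  3.74] T [-0.007 -0.014 -0.029] grip 66.03820323944092 p [0.464 0.219 0.131]
 38.375 F [0.4  0.69 2.42] T [ 0.01  -0.012 -0.081] grip 66.03771060705185 p [0.464 0.219 0.131]
 38.425 F [-0.81  0.39  4.58] T [ 0.042 -0.066 -0.025] grip 66.03807985782623 p [0.464 0.219 0.131]
```

Emit:
{"name": "step_arm", "arguments": {"fingers": [1,1,1,1,1,1,1,1,1,1], "travel": [[0.5,0,0],[0.5,0,0],[-0.5,0,0],[-0.5,0,0],[0.5,0,0],[0.5,0,0],[-0.5,0,0],[-0.5,0,0],[0,0,0],[0,0,0]], "twist": [0,0,0,0,0,0,0,0,0,0]}}

```text
time_s: 39.67
position: [0.4652, 0.2189, 0.1317]
tool_rot: [[0.968, -0.252, 0.001], [-0.252, -0.968, 0.0], [0.001, -0.001, -1.0]]
ft_force: [-0.3, 0.0, -3.3]
grip_width: 0.0512
gripper_force: 66.8
```

```bash
python3 -c "
from h import *
avg(12)"
```

```text
mean [ 2.700e-02  2.800e-02  3.353e+00  1.000e-02  4.400e-02 -1.000e-03] sd [0.703 0.496 0.495 0.023 0.037 0.024]
Ty [ 0.006 -0.04   0.036  0.058  0.067  0.038  0.022  0.053  0.117  0.043
  0.07   0.056] [0.46475756 0.21872445 0.1312835 ] 40.225
```

The left case's moment flips from -0.034 to +0.044 N m with the shake direction, so the ball is in it. I'll carry it over the clamp.

Emit:
{"name": "step_arm", "arguments": {"fingers": [1,1,1,1,1,1,1,1,1], "travel": [[0,0,-0.3],[0,0,-0.25],[0.12,0.13,0],[0.25,0.25,0],[0.25,0.25,0],[0.25,0.25,0],[0.25,0.25,0],[0.25,0.25,0],[0.25,0.25,0]], "twist": [0,0,0,0,0,0,0,0,0]}}

```text
time_s: 41.35
position: [0.5806, 0.0181, 0.1848]
tool_rot: [[0.968, -0.253, -0.002], [-0.253, -0.968, 0.0], [-0.002, 0.0, -1.0]]
ft_force: [-0.1, -0.9, -2.9]
grip_width: 0.0507
gripper_force: 66.8
```

Emit:
{"name": "step_arm", "arguments": {"fingers": [1,1,1,1,1,1,1,1,1,1], "travel": [[0.25,0.25,0],[0.25,0.25,0],[0.25,0.25,0],[0.25,0.25,0],[0.2,0.22,0],[0.15,0.17,0],[0.1,0.11,0],[0.05,0.05,0],[0.05,0.05,0],[0,0,0]], "twist": [0,0,0,0,0,0,0,0,0,0]}}

```text
time_s: 42.6
position: [0.69, -0.1737, 0.1862]
tool_rot: [[0.968, -0.252, -0.0], [-0.252, -0.968, 0.0], [-0.0, -0.0, -1.0]]
ft_force: [-0.2, 0.4, -3.7]
grip_width: 0.0508
gripper_force: 66.8
```

```bash
python3 - <<'E'
from h import *
img=look('top',.215); s=monitor.observe(); print(s["position"],s["gripper_force"],s["time_s"])
cv2.imwrite('pics/d.png',optics.get_image('scene')[0]); cv2.imwrite('pics/e.png',img)
E
```

```text
t 42.65 tcp [ 0.69   -0.1733  0.1863] xang -14.58 q [-23.6  40.5  48.2   0.   91.3  81. ]
[ 0.68992964 -0.17317441  0.18650891] 66.79916739463806 42.8
```

View pics/d.png

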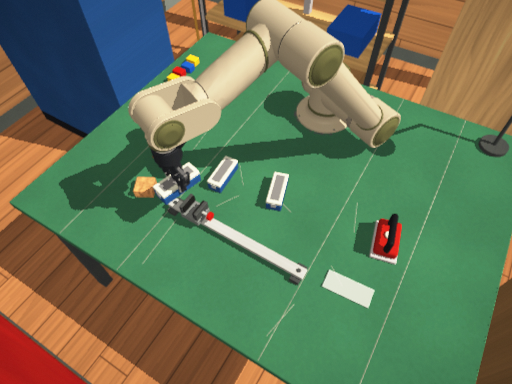

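The scene view shows the case held near (178,185), just past the clamp at (195,208). The other two cases stand at (223,173) and (277,190), and the bystanders haven't moved. I overshot by about 3 cm, so I'll correct that.

Emit:
{"name": "step_arm", "arguments": {"fingers": [1,1,1,1,1,1,1,1], "travel": [[-0.06,-0.06,0],[-0.1,-0.1,0],[-0.06,-0.06,0],[-0.02,-0.01,0],[0,0,0],[0,0,0],[0,0,0],[0,0,0]], "twist": [0,0,0,0,0,0,0,0]}}

```text
time_s: 43.85
position: [0.6726, -0.1456, 0.1862]
tool_rot: [[0.968, -0.252, -0.0], [-0.252, -0.968, 0.0], [-0.0, -0.0, -1.0]]
ft_force: [-1.0, -0.2, -3.9]
grip_width: 0.0509
gripper_force: 66.8
```

```bash
python3 - <<'E'
from h import *
img,d,P=cloud('scene'); s=monitor.observe(); print(s["position"],s["gripper_force"],s["time_s"])
r=models.trace('scene','clamp_top')[:1]+models.trace('scene','case_middle')[:2]+models.trace('scene','case_right')[:1]
for q in r:
    Q=P[q["mask"]&(d>0)]; print(round(q["confidence"],2),np.round(q["point"]),np.median(Q,0).round(3),np.percentile(Q,[3,97],0).round(3).tolist())
E
```

```text
[ 0.67260881 -0.14552559  0.18625067] 66.80079013109207 43.9
0.67 [196. 213.] [ 0.679 -0.126  0.07 ] [[0.644, -0.172, 0.033], [0.705, -0.076, 0.09]]
0.9 [276. 190.] [0.467 0.042 0.042] [[0.4, 0.003, 0.009], [0.518, 0.074, 0.047]]
0.91 [221. 174.] [ 0.494 -0.152  0.041] [[0.426, -0.185, 0.003], [0.551, -0.134, 0.046]]
```

```bash
python3 -c "
from rig import close_job
print(close_job())"
```

```text
the job is handed in; nothing more can be done
None
```

The job is handed in, with no verdict returned: I shook all three cases in order and found the ball in the left one, which the arm is holding still and level about 8 cm above the middle of the clamp; the middle and right cases are back where they stood (the right one tested quiet, the middle ruled out because only one case holds the ball).

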